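Slide the dust tray into the disc sander and latch it

ROBOT

A 6-joint arm with a two-finger parallel gripper is mounted at the origin on the work surface. World frame = base frame: x ahead of the robot, y to its left, z up, the work surface at z = 0. Lengths are in mm, angles in rad, forces in N, time in s.
With the tool pointing down it reaches from about 300 to 775 mm from the base axis. Payload 14.6 kg.
Tool frame: the origin (TCP) lies at the very end of the fingers, on their centre line; the grasp point (between the pads) lies 19 mm behind it; z points along the fingers, y is the direction in which the jaws open and shut (so a half turn about z gives the same grasp; the last joint's range is limited). The gripper opens to 94 mm and grips with 3 to 60 N. Pads are 16 mm wide; open, the fingers measure 119 mm over their backs; the gripper's body (75 mm by 177 mm) begins 78 mm behind the grasp point.
Start: joints at [-1.168, 0.3, 1.521, -0, 1.321, -0.067], TCP at [248.981, -490.406, 205.446] pointing down, gripper open.
Joint ranges: [-3.03, 3.03], [-0.79, 2.21], [0.23, 2.52], [-1.04, 4.18], [0, 3.07], [-2.55, 2.55]. Speed limits (rad/s): [2.22, 2.22, 2.57, 3.14, 3.14, 3.14].

INTERFACE

Orientations are given as a unit quaternion [x, y, z, w].
In Python, from workcell import r gives the robot as it stands.
- The arm moves only by the tool send_rows, never from a script. Its argument "targets" is one flat list of numbers, 6 for each row, row after row: the shift along the world's x, y, z in mm, then the turn, a rotation vector about the world's x, y, z in rad. In form: [tx, ty, tz, rx, ry, rz, tx, ty, tz, rx, ry, rz, ...]. A call has 1 to 20 rows; each row shifts and turns the commanded pose from where the row before left it; what a row does not reach is not made up. A row lasts 1/12 s, in which the tool goes at most 41.7 mm and 7.16 degrees, less where a joint would pass 70% of its speed; a pose out of reach is approached as far as the arm can. A call is refused whole if a number of a shift passes 41.7 or a number of a turn 0.125, either way. A call with a gripper value outside its range is refused whole. "fingers" is the opening, from 0 (shut) to 1 (fully open), set as the call begins (left out, the last holds). The fingers move at their own pace and stop on an object; "squeeze" is the grip in N (left out, the last holds). Time passes only in rows, so rows that do not move let the fingers close. It gives the time, the measured TCP pose, the force and the opening at its end, in the units of the state.
- r.observe(): the state, without advancing time (a new reading comes with each control period).
- r.camera(name): name is "scene" or "top" or "wrist"; returns a dict with "frame" (400x640x3 uint8, red, green, blue), "range_z" (400x640 float32, mm along the optical axis (not along the pixel's ray), 0 where there is no reading), "mtx" (3x3 intrinsics, pixels), "rvec" (rotation vector, rad) and "tvec" (3), from world to camera coordinates, as OpenCV has them. Camera axes: x right, y down, z forward; pixel columns grow to the right and rows downward; lengths in mm; the calibration is good to about 2 mm. A picture is of the moment at which its call begins.
- r.job_done(): hands the job in, once; it reports no verdict.
Trained networks look in a picture, given as the dict that the camera call returned (one of the last four; its "shot" number tells which), for a name from the list of things; names that differ only in an ending like _2 or _b are one class to them, and where a whole thing is asked for, a point or a joint stands for the part that bears it (a point fixed in the world has none). Each returns a list of dicts, best first, with "conf" (0 to 1); they miss things now and then, are a little off and sometimes report something else, mostly with a low value. They report only what shows in the picture. A call takes as long as a camera call. They do not tell look-alikes from the thing itself.
- r.trace(picture, name): "mask" (400x640 bool, what is visible of it) and "rect" ([centre column, centre row, width, height] in pixels, round what is visible of it).
The state is a dict: "time_s": time; "qpos": joint angles; "qvel": joint speeds; "joint_torque": joint torques, N m; "tool_pos": TCP position; "tcp_rot": TCP orientation; "wrist_force": force on the tool from outside, world axes, zero at the start; "ft_torque": the same for the moment, N m; "opening": opening from 0.0 (shut) to 1.0 (fully open).
Only numpy, scipy, OpenCV 4.12 (cv2) and the standard library are available. Lean on these libraries where they do the work, as an engineer would, in place of code of your own. Each camera call takes 0.05 s, during which the arm holds its last target. There are 200 camera calls.

TASK

Slide the empty dust tray gently into the bay under the disc sander until its front plate sits flush against the machine, feeling your way along the hidden guide rails without ever forcing it (no more than about 20 N between tray and machine). Then swing the latch bar fully across the front plate to lock the tray in, let go, and leave the other things on the bench where they are.

Things in the scene. Friction and masses are not known exactly. Their poses are not given: they have to be found in the camera images.
- sander: bench-top disc sander, fixed: dark painted base 240 deep x 260 wide x 62 high (mm), motor and disc on its rear part (from 85 mm behind the front face). Origin: at bench level, middle of the base's front face; +x into the machine (away from the robot), +y to the left, z up. Home: the tray's fascia lies on the front face, tray origin at sander x = 0, axes parallel.
- bay_mouth (a point): centre of the tray bay's mouth in the sander's front face (x = 0), 25 mm above the bench. Mouth 136 wide, 50 high, no floor: the tray slides on the bench top.
- rail_start (a point): 9 mm behind the face: where two rigid hidden guide rails begin, their tips flared 8 mm a side over 16 mm of length. Straight channel between them 103 wide, parallel to sander x. Its centre line lies up to 10 mm to either side of y = 0, new each time, not measured, hardly visible: feel it. The rails' sideways force and moment on the tray tell which way to yield. This point is the nominal centre.
- tray: loose steel dust tray, 0.25 to 0.5 kg, flat on the bench: open box 130 long (x), 100 wide, 36 high; at its rear an upright front plate (fascia) 136 wide, 8 thick, top 47 above the bench, wider than the bay's channel, so it stops on the sander's face. Origin: bench level, middle of the fascia's +x face; x points along the box to its leading end, z up. At home its y follows the hidden channel.
- tray_nose (a point): middle of the tray's leading end, 130 mm along +x from the tray's origin, 18 mm above the bench; both leading corners are cut off slantwise (20 mm along x, 10 mm across).
- tray_grip (a point): middle of the tray's wooden handle: upright block 42 long (x), 14 wide (y), 13 to 55 mm above the bench, standing out to -x from the fascia. 32 mm in front (-x) of the tray's origin, 38 mm above the bench. Pinch it across the 14 mm from above; the tray is best slid flat over the bench.
- latch (a joint): angle (rad) of the swing bar that locks the tray in; 0: bar points straight out of the face (sander -x); positive: counter-clockwise from above, towards the mouth; 1.571: its stop, parallel to the face, across the fascia (4 mm gap when the tray is home; it cannot close on a tray left out). Limits -0.6 to 1.571; stays where left, friction about 0.07 N m.
- latch_pivot (a point): pivot of the swing bar: 17 mm in front of the sander's face, at sander y = +100 mm, 18 mm above the bench. The steel bar is 10 wide, runs 56 mm from the pivot, 18 to 30 mm above the bench.
- latch_peg (a point): top of the upright round peg near the bar's end: diameter 14, 45 mm from the pivot, 28 to 68 mm above the bench; push or pinch it to swing the bar.
- glue: glue bottle, 64 across, 170 high, origin under its centre; bystander
- tape: roll of tape 52 across, 20 high, lying on the sander's base near its front right; bystander
- sanding_block: cork sanding block 100 x 60 x 35, right of the robot; bystander
- screwdriver: screwdriver lying left at the front; bystander
- cup: mug, 76 across, 90 high; bystander
- offcut: dark wood offcut 140 x 50 x 20; bystander
Things that resemble listed ones, but are neither listed nor needed, are in the scene too. There is more than one size of the tray; the job needs the larger.

How it is judged (in metres and radians):
On the way:
1. the tray is fully home in the bay while the latch bar is still open (x of tray in the frame of sander above -0.003 m and angle between the x axis of tray and the x axis of sander, either way round below 0.03 rad and y of tray in the frame of sander between -0.015 and 0.015 m and height (world z) of tray below 0.006 m and angle between tray's own z axis and vertical below 0.04 rad and value of joint latch below 0.7 rad), for 0.2 s.
At the end, for the whole second after the job is handed in: the tray lies flat at rest in the bay, its fascia within 3 mm of the sander's front face and parallel to it within 0.03 rad, within 15 mm of the middle sideways, and the latch bar stands at more than 1.4 rad across the fascia (x of tray in the frame of sander above -0.003 m and angle between the x axis of tray and the x axis of sander, either way round below 0.03 rad and y of tray in the frame of sander between -0.015 and 0.015 m and height (world z) of tray below 0.006 m and angle between tray's own z axis and vertical below 0.04 rad and value of joint latch above 1.4 rad and linear speed of tray below 0.01 m/s); the robot touches nothing.
It fails at once if the tray is forced: more than 20 N between tray and sander (its rails and latch included) (contact force between tray and sander above 20 N).
It fails at once if another thing on the bench is moved by more than 30 mm (distance of any of glue, tape, sanding_block, screwdriver, cup, offcut from where it was at the start of the episode above 0.03 m).
It also fails if it takes over 72 s, if anything falls off the work surface, if the arm or the gripper's body presses on something with over 40 N, if the wrist force passes 120 N, or if a joint passes its speed limit or range.

## Working session

There is one attempt and no reset: what is moved stays moved. The work goes in short steps, Python scripts to look and compute and a tool call to move; the robot and the scene stay as the last step left them, time stands still between calls to the robot, and variables do not carry over. Pictures are saved under pics/ and viewed, about 8 in all and at most 12, crops included, and the job is handed in when it is done.

Besides the shell and the picture viewer there is one more tool, called after ">>>" as name(argument=value, ...) on one line, values as JSON. send_rows: Moves the arm, as the interface text tells. Its arguments: {"type":"object","properties":{"targets":{"type":"array","items":{"type":"number"}},"fingers":{"type":"number"},"squeeze":{"type":"number"}},"required":["targets"]}

```bash
mkdir -p pics; cat > h.py <<'E'
import numpy as np, cv2
from workcell import r
def save(p,name,crop=None,scale=1):
    f=p["frame"]
    if crop: f=f[crop[1]:crop[3],crop[0]:crop[2]]
    if scale!=1: f=cv2.resize(f,None,fx=scale,fy=scale,interpolation=cv2.INTER_CUBIC)
    cv2.imwrite("pics/"+name,f[:,:,::-1])
def cloud(p):
    """HxWx3 world points"""
    K=p["mtx"];R=cv2.Rodrigues(np.array(p["rvec"],float))[0];t=np.array(p["tvec"],float).reshape(3)
    v,u=np.mgrid[0:400,0:640];z=p["range_z"].astype(float)
    c=np.stack([(u-K[0,2])/K[0,0]*z,(v-K[1,2])/K[1,1]*z,z],-1)
    w=(c-t)@R; w[z<=0]=np.nan
    return w
def proj(p,pts):
    return cv2.projectPoints(np.array(pts,float).reshape(-1,3),np.array(p["rvec"],float),np.array(p["tvec"],float),np.array(p["mtx"],float),None)[0].reshape(-1,2)
E
python3 - <<'E'
from h import *
s=r.observe(); print(s)
a=r.camera("top"); b=r.camera("scene")
save(a,"top.png");save(b,"scene.png")
np.savez("top.npz",**a);np.savez("scene.npz",**b)
for n,p in(("top",a),("scene",b)):
    w=cloud(p)
    for k in("tray","tray_grip","sander","latch_peg","glue","cup"):
        for d in r.trace(p,k)[:3]:
            m=d["mask"];print(n,k,round(d["conf"],2),np.round(d["rect"]),np.round(np.nanmedian(w[m],0)),np.round(np.nanmax(w[m][:,2])))
E
```

```text
{'time_s': 0.0, 'qpos': array([-1.16761367e+00,  3.00481127e-01,  1.52161152e+00,  2.44592586e-05,
        1.32068625e+00, -6.66313033e-02]), 'qvel': array([-0.00034379, -0.00154001, -0.00067941,  0.00104079,  0.00058749,
       -0.00164342]), 'joint_torque': array([-1.04443534e-03, -5.31805229e+01, -3.52738488e+01,  7.07819802e-02,
        2.43476004e-02, -5.79041625e-05]), 'tool_pos': array([ 248.87703224, -490.16435825,  204.86795338]), 'tcp_rot': array([ 9.72536532e-01,  2.32749527e-01, -8.76579403e-05, -5.86730002e-04]), 'wrist_force': array([-0.0377378 ,  0.47472772, -0.37477915]), 'ft_torque': array([-0.04696616,  0.01735518, -0.00720926]), 'opening': 1.0023485441429227}
top tray 0.77 [401. 185.  36.  47.] [ 589. -284.    4.] 60.0
top tray 0.64 [394. 134.  31.  38.] [ 777. -271.    4.] 48.0
top tray 0.31 [270. 179.  12.  13.] [613. 194.  30.] 69.0
top tray_grip 0.83 [402. 186.  36.  49.] [ 585. -284.    4.] 60.0
top tray_grip 0.8 [394. 133.  34.  38.] [ 777. -272.    4.] 48.0
top tray_grip 0.74 [270. 179.   7.  14.] [612. 193.  32.] 69.0
top sander 0.52 [320. 147.  13.  11.] [727.   7.  81.] 89.0
top latch_peg 0.51 [272. 178.   4.   5.] [606. 194.  33.] 69.0
top glue 0.64 [466. 199.  32.  24.] [ 517. -480.  111.] 175.0
top glue 0.6 [188. 216.  36.  18.] [490. 480.  40.] 97.0
top cup 0.81 [188. 216.  34.  21.] [489. 480.  41.] 97.0
top cup 0.57 [404. 187.  38.  50.] [ 584. -284.    4.] 60.0
scene tray 0.56 [258. 186.  51.  35.] [ 574. -284.   18.] 58.0
scene tray_grip 0.69 [258. 185.  50.  32.] [ 575. -285.   18.] 58.0
scene tray_grip 0.63 [216. 211.  45.  23.] [ 775. -271.   11.] 208.0
scene sander 0.88 [276. 263. 141. 110.] [843. 159.  64.] 216.0
scene latch_peg 0.53 [339. 255.  16.  17.] [611. 200.  30.] 69.0
scene latch_peg 0.44 [446. 286.  46.  44.] [503. 477.  56.] 93.0
scene glue 0.91 [239. 146.  14.  42.] [ 536. -475.   79.] 170.0
scene cup 0.67 [447. 286.  45.  48.] [501. 477.  56.] 93.0
```

View pics/top.png

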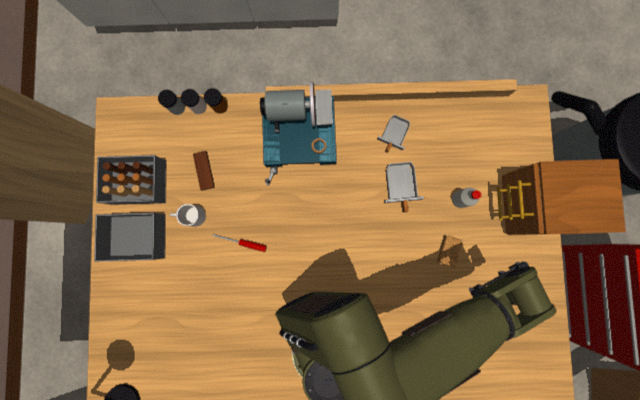

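View pics/scene.png

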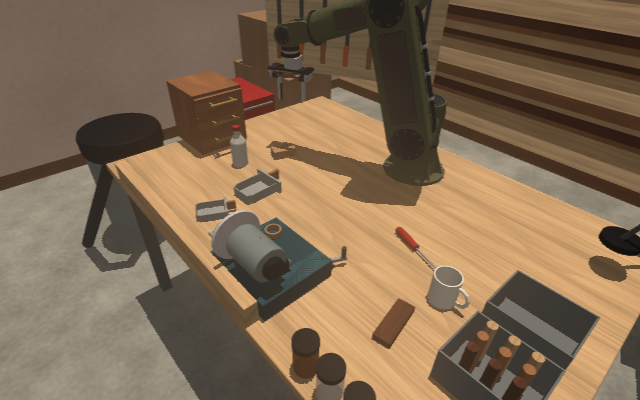

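Top view: the two trays are at (402,186) and (396,132). The nearer one is visibly larger, and I'll confirm its size in the cloud and a wrist crop. The sander is at (300,140), the latch at (270,178) pointing at the robot, and the tape is on the base at (319,145).

```bash
python3 - <<'E'
from h import *
for n in("top","scene"):
    p=dict(np.load(n+".npz"));w=cloud(p)
    X,Y,Z=w[...,0],w[...,1],w[...,2]
    # sander base top
    m=(abs(Z-63)<6)&(X>580)&(X<950)&(abs(Y-80)<220)
    pts=w[m][:,:2]; print(n,"base",m.sum(),np.round(pts.min(0)),np.round(pts.max(0)))
    box=cv2.minAreaRect(pts.astype(np.float32));print(box,np.round(cv2.boxPoints(box)).tolist())
    # trays: everything above bench
    for nm,c,rad in(("big",(590,-284),130),("small",(777,-271),95)):
        m=(Z>9)&(Z<70)&(np.hypot(X-c[0],Y-c[1])<rad)
        pts=w[m]; box=cv2.minAreaRect(pts[:,:2].astype(np.float32))
        print(nm,m.sum(),np.round(pts[:,2].max()),box,np.round(cv2.boxPoints(box)).tolist())
        h=pts[pts[:,2]>50 if nm=="big" else pts[:,2]>38]; print(" high",np.round(h.mean(0)) if len(h) else 0,np.round(h).tolist()[:12])
    m=(Z>55)&(Z<75)&(X<640)&(abs(Y-195)<40); print("peg",np.round(w[m]).tolist())
    m=(Z>12)&(Z<50)&(X<650)&(X>560)&(abs(Y-180)<60); print("bar",np.round(w[m]).tolist()[:40])
    print("proj",[ (float(np.nanmedian(Z[200:300,200:300])))])
E
```

```text
top base 3107 [ 595. -138.] [945. 213.]
((769.0867919921875, 38.61235046386719), (350.4277648925781, 350.4718017578125), 89.46817779541016) [[592.0, -135.0], [943.0, -138.0], [946.0, 212.0], [595.0, 215.0]]
big 435 60.0 ((599.7301025390625, -269.0169677734375), (218.08743286132812, 179.174072265625), 37.2903938293457) [[459.0, -264.0], [567.0, -406.0], [741.0, -274.0], [632.0, -132.0]]
 high [ 506. -288.   54.] [[527.0, -321.0, 51.0], [527.0, -324.0, 56.0], [527.0, -335.0, 52.0], [527.0, -346.0, 53.0], [524.0, -307.0, 51.0], [524.0, -318.0, 50.0], [523.0, -332.0, 53.0], [523.0, -339.0, 51.0], [522.0, -258.0, 52.0], [521.0, -285.0, 54.0], [521.0, -288.0, 59.0], [520.0, -219.0, 52.0]]
small 221 48.0 ((766.3876953125, -269.388671875), (119.46216583251953, 132.3235626220703), 34.81662368774414) [[680.0, -249.0], [755.0, -358.0], [853.0, -290.0], [778.0, -181.0]]
 high [ 723. -244.   41.] [[753.0, -209.0, 42.0], [750.0, -213.0, 39.0], [746.0, -216.0, 40.0], [741.0, -223.0, 41.0], [742.0, -227.0, 38.0], [734.0, -244.0, 39.0], [733.0, -248.0, 41.0], [728.0, -243.0, 47.0], [728.0, -246.0, 48
[... 5246 characters left out ...]
 205.0, 41.0], [610.0, 196.0, 36.0], [611.0, 202.0, 41.0], [609.0, 203.0, 41.0], [606.0, 205.0, 40.0], [602.0, 205.0, 38.0], [609.0, 192.0, 28.0], [612.0, 199.0, 35.0], [611.0, 201.0, 37.0], [608.0, 203.0, 36.0], [607.0, 206.0, 37.0], [601.0, 204.0, 33.0], [596.0, 204.0, 29.0], [643.0, 176.0, 33.0], [624.0, 186.0, 29.0], [621.0, 188.0, 29.0], [618.0, 188.0, 27.0], [615.0, 189.0, 26.0], [616.0, 194.0, 30.0], [613.0, 196.0, 29.0], [610.0, 197.0, 29.0], [610.0, 201.0, 32.0], [609.0, 205.0, 34.0], [606.0, 205.0, 32.0], [602.0, 205.0, 30.0], [597.0, 205.0, 26.0], [645.0, 182.0, 36.0], [642.0, 184.0, 35.0], [635.0, 180.0, 28.0], [636.0, 186.0, 33.0], [631.0, 185.0, 29.0]]
proj [63.371541158484526]
```

>>> send_rows(targets=[40,30,12,0,0,0,40,30,12,0,0,0,40,30,12,0,0,0,40,30,12,0,0,0,40,30,12,0,0,0,40,30,12,0,0,0,0,0,0,0,0,0,0,0,0,0,0,0])

```text
time_s: 1.37
tool_pos: [444.7, -343.4, 264.0]
tcp_rot: [0.972, 0.234, 0.0, 0.0]
wrist_force: [0.2, -0.6, -0.2]
opening: 1.0
```

```bash
python3 - <<'E'
from h import *
s=r.observe();print(s["time_s"],s["tool_pos"],s["tcp_rot"])
p=r.camera("wrist");save(p,"w1.png");np.savez("w1.npz",**p)
w=cloud(p);print(np.round(w[50::75,50::135]).tolist())
for k in("tray","tray_grip"):
    for d in r.trace(p,k)[:2]:print(k,d["conf"],d["rect"])
R=cv2.Rodrigues(p["rvec"])[0];print("cam",-R.T@np.ravel(p["tvec"]),R[2])
E
```

```text
1.3667 [ 444.7036354  -343.37901994  264.03534051] [9.72161258e-01 2.34312625e-01 1.31117320e-04 2.54325587e-04]
[[[433.0, 85.0, -1.0], [520.0, -87.0, 0.0], [607.0, -259.0, 2.0], [696.0, -432.0, -2.0], [785.0, -604.0, -2.0]], [[328.0, 62.0, -1.0], [422.0, -121.0, -2.0], [516.0, -306.0, -2.0], [610.0, -491.0, -2.0], [704.0, -675.0, -2.0]], [[207.0, 37.0, -1.0], [308.0, -161.0, -2.0], [410.0, -360.0, -0.0], [512.0, -484.0, 129.0], [588.0, -642.0, 112.0]], [[87.0, -7.0, 18.0], [176.0, -208.0, -2.0], [304.0, -414.0, 33.0], [395.0, -639.0, -3.0], [509.0, -645.0, 167.0]], [[435.0, -269.0, 383.0], [425.0, -298.0, 361.0], [139.0, -498.0, -3.0], [469.0, -384.0, 361.0], [498.0, -392.0, 384.0]]]
tray 0.66 [322.1, 70.0, 116.7, 140.1]
tray_grip 0.95 [322.0, 73.1, 117.7, 142.4]
cam [ 515.64416863 -305.76436615  441.84222697] [-0.24245977 -0.12396576 -0.96220879]
```

View pics/w1.png

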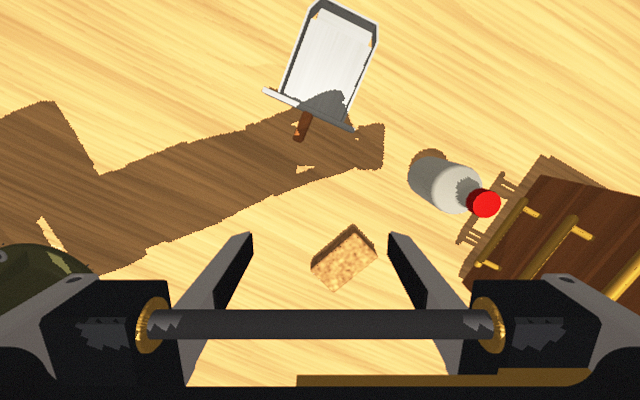

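The wrist picture shows one tray, whole, at (322,70), with the handle at (303,125) and the fascia from (265,92) to (352,130). Next I measure its size and pose from the depth.

```bash
python3 - <<'E'
from h import *
p=dict(np.load("w1.npz"));w=cloud(p).reshape(-1,3);w=w[~np.isnan(w[:,0])]
d=np.hypot(w[:,0]-560,w[:,1]+284)
m=(d<160)&(w[:,2]>6)&(w[:,2]<70);t=w[m]
print(len(t),[ (lo,int(((t[:,2]>lo)&(t[:,2]<=lo+4)).sum())) for lo in range(6,70,4)])
h=t[(t[:,2]>51)];print("handle",len(h),h.mean(0),cv2.minAreaRect(h[:,:2].astype(np.float32)))
f=t[(t[:,2]>43.5)&(t[:,2]<50)];print("fascia",len(f),f.mean(0),cv2.minAreaRect(f[:,:2].astype(np.float32)))
q=t[(t[:,2]>32)&(t[:,2]<39)];print("rim",len(q),cv2.minAreaRect(q[:,:2].astype(np.float32)))
l=cv2.fitLine(f[:,:2].astype(np.float32),cv2.DIST_HUBER,0,.01,.01).ravel();print(l)
E
```

```text
2677 [(6, 146), (10, 137), (14, 152), (18, 151), (22, 165), (26, 164), (30, 329), (34, 477), (38, 6), (42, 506), (46, 119), (50, 271), (54, 54), (58, 0), (62, 0), (66, 0)]
handle 313 [ 503.18446879 -284.67557845   53.17620764] ((502.90155029296875, -284.721923828125), (41.52159881591797, 13.5186128616333), 3.2978384494781494)
fascia 607 [ 526.64079409 -282.24317463   45.37289512] ((510.841552734375, -284.3196716308594), (40.18384552001953, 135.2741241455078), 3.5783188343048096)
rim 725 ((575.0028076171875, -282.50811767578125), (172.5406494140625, 112.68949127197266), 3.2871086597442627)
[ 6.3405111e-02 -9.9798787e-01  5.2682025e+02 -2.8214960e+02]
```

>>> send_rows(targets=[10,35,0,0,0,-0.035,10,35,0,0,0,-0.035,10,35,0,0,0,-0.035,10,35,0,0,0,-0.035,10,35,0,0,0,-0.035,10,35,0,0,0,-0.035,10,35,0,0,0,-0.035,10,35,0,0,0,-0.035,10,35,0,0,0,-0.035,10,35,0,0,0,-0.035,10,35,0,0,0,-0.035,10,35,0,0,0,-0.035,0,0,0,0,0,0,0,0,0,0,0,0,0,0,0,0,0,0])

```text
time_s: 2.77
tool_pos: [563.3, 74.1, 263.5]
tcp_rot: [1.0, 0.024, -0.0, 0.0]
wrist_force: [0.3, 1.2, 0.7]
opening: 0.998
```

```bash
python3 - <<'E'
from h import *
s=r.observe();print(s["time_s"],s["tool_pos"],s["tcp_rot"])
p=r.camera("wrist");np.savez("w2.npz",**p)
a=p["frame"];b=cv2.resize(np.load("w1.npz")["frame"][0:170,230:430],None,fx=2,fy=2,interpolation=cv2.INTER_CUBIC)
im=np.zeros((600,640,3),np.uint8);im[:260]=a[:260];im[260:600,:400]=b
cv2.imwrite("pics/w2.png",im[:,:,::-1])
w=cloud(p).reshape(-1,3);w=w[~np.isnan(w[:,0])]
m=(abs(w[:,2]-62)<3)&(w[:,0]>610)&(w[:,1]>-110)&(w[:,1]<230);t=w[m]
print(len(t),np.median(t[:,2]),cv2.minAreaRect(t[:,:2].astype(np.float32)))
# front edge: min x in bins of y
ys=np.arange(-80,215,8);e=[]
for y in ys:
    q=t[(abs(t[:,1]-y)<4)]
    if len(q)>15:e.append((y,np.percentile(q[:,0],1)))
e=np.array(e);print(np.round(e).tolist())
k=(abs(w[:,2]-66)<4)&(w[:,0]<630)&(w[:,0]>560)&(abs(w[:,1]-195)<40);print("peg",w[k].mean(0),k.sum(),cv2.minAreaRect(w[k][:,:2].astype(np.float32)))
k=(abs(w[:,2]-30)<5)&(w[:,0]<665)&(w[:,0]>560)&(abs(w[:,1]-190)<40);print("bar",cv2.minAreaRect(w[k][:,:2].astype(np.float32)),np.median(w[k][:,2]))
E
```

```text
2.7667 [563.30235219  74.10526292 263.51234618] [ 9.99700965e-01  2.44515171e-02 -2.95176787e-04  1.32682786e-04]
20683 60.57171243300222 ((700.3431396484375, 83.05726623535156), (169.56887817382812, 261.5887756347656), 2.710031270980835)
[[-48.0, 668.0], [-40.0, 669.0], [-32.0, 668.0], [-24.0, 668.0], [-16.0, 668.0], [-8.0, 667.0], [0.0, 667.0], [8.0, 667.0], [16.0, 667.0], [24.0, 667.0], [32.0, 668.0], [40.0, 666.0], [48.0, 667.0], [56.0, 667.0], [64.0, 667.0], [72.0, 667.0], [80.0, 667.0], [88.0, 666.0], [96.0, 667.0], [104.0, 667.0], [112.0, 666.0], [120.0, 666.0], [128.0, 666.0], [136.0, 666.0], [144.0, 666.0], [152.0, 666.0], [160.0, 665.0], [168.0, 665.0], [176.0, 665.0], [184.0, 665.0], [192.0, 665.0], [200.0, 663.0], [208.0, 665.0]]
peg [605.21673103 201.16728551  66.14797355] 88 ((605.0748291015625, 201.4129180908203), (12.56460952758789, 13.797651290893555), 28.317983627319336)
bar ((628.961181640625, 181.0711669921875), (68.53248596191406, 56.05449295043945), 1.3091185092926025) 29.098853405595534
```

View pics/w2.png

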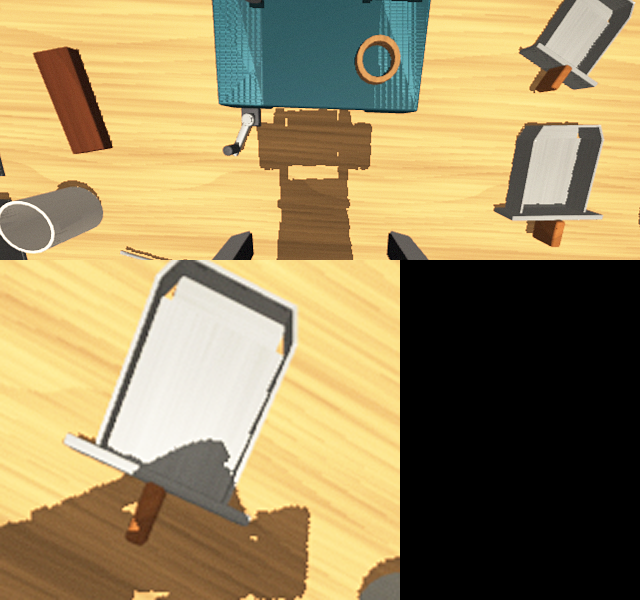

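Upper part: the sander's front edge runs along row 105, with the latch bar and peg at (232,150) and the tape at (378,58). Both trays are on the right: the far one at (575,40) is smaller, the near one at (548,170) is larger. The near one's fascia measures 135 mm, so it is the one the job needs, and the crop shows it clearly. Next is the sander's yaw and centre.

```bash
python3 - <<'E'
from h import *
p=dict(np.load("w2.npz"));w=cloud(p).reshape(-1,3);w=w[~np.isnan(w[:,0])]
m=(w[:,2]>54)&(w[:,2]<64)&(w[:,0]>655)&(w[:,1]>-110)&(w[:,1]<230);t=w[m]
def line(ax,bins,pc,wd=3):
    e=[]
    for b in bins:
        q=t[abs(t[:,1-ax]-b)<wd]
        if len(q)>15:e.append((b,np.percentile(q[:,ax],pc)))
    e=np.array(e);c=np.polyfit(e[:,0],e[:,1],1)
    for _ in range(3):
        rr=e[:,1]-np.polyval(c,e[:,0]);k=abs(rr)<1.5;c=np.polyfit(e[k,0],e[k,1],1)
    return c,k.sum(),np.round(e,1)
f,n,_=line(0,np.arange(-40,205,5),1.5);print("front",f,n)
L,n,e=line(1,np.arange(675,725,5),99);print("left",L,n,e.tolist())
R,n,e=line(1,np.arange(675,725,5),1);print("right",R,n,e.tolist())
g=-np.mean([f[0],-L[0],-R[0]]);print("yaw est",-f[0],L[0],R[0])
# corners
for s in(L,R):
    y=np.polyval(s,667);print(y)
# with tray remeasure
d=np.hypot(w[:,0]-560,w[:,1]+284);q=w[d<160]
h=q[q[:,2]>51];print("handle",h.mean(0),cv2.minAreaRect(h[:,:2].astype(np.float32)))
for nm,x in(("small",(760,-265)),):
    q=w[(np.hypot(w[:,0]-x[0],w[:,1]-x[1])<120)&(w[:,2]>8)&(w[:,2]<70)];print(nm,q.shape,q.min(0),q.max(0))
k=(w[:,2]>60)&(w[:,2]<72)&(w[:,0]<630)&(w[:,0]>560)&(abs(w[:,1]-195)<40);print("peg",np.median(w[k],0),w[k].min(0),w[k].max(0))
E
```

```text
front [-1.37341857e-02  6.67215666e+02] 49
left [1.55881557e-02 1.99640298e+02] 10 [[675.0, 210.3], [680.0, 210.4], [685.0, 210.6], [690.0, 209.6], [695.0, 210.1], [700.0, 210.9], [705.0, 211.1], [710.0, 210.1], [715.0, 211.5], [720.0, 210.5]]
right [ 3.01130723e-03 -4.44062278e+01] 10 [[675.0, -42.6], [680.0, -42.1], [685.0, -42.3], [690.0, -42.0], [695.0, -42.5], [700.0, -42.5], [705.0, -42.3], [710.0, -41.8], [715.0, -42.4], [720.0, -42.4]]
yaw est 0.013734185671752521 0.015588155696796847 0.003011307225793485
210.03759776357575
-42.39768585317641
handle [ 503.21042589 -283.21739231   52.80063759] ((503.1495666503906, -283.8225402832031), (40.881988525390625, 14.584725379943848), 3.008601427078247)
small (3355, 3) [ 645.30958398 -319.37812801    8.00145829] [ 821.94326497 -197.88353435   42.32714903]
peg [605.16877924 200.5848737   66.1260195 ] [598.44783663 194.73516857  60.05318377] [611.52621161 209.17361714  68.48636068]
```

>>> send_rows(targets=[-6,-35.8,-15,0,0,0,-6,-35.8,-15,0,0,0,-6,-35.8,-15,0,0,0,-6,-35.8,-15,0,0,0,-6,-35.8,-15,0,0,0,-6,-35.8,-15,0,0,0,-6,-35.8,-15,0,0,0,-6,-35.8,-15,0,0,0,-6,-35.8,-15,0,0,0,-6,-35.8,-15,0,0,0.007,0,0,0,0,0,0,0,0,0,0,0,0,0,0,0,0,0,0], fingers=0.6)

```text
time_s: 3.9
tool_pos: [502.9, -283.2, 114.2]
tcp_rot: [1.0, 0.028, 0.0, 0.0]
wrist_force: [-0.0, 0.6, 0.5]
opening: 0.597
```

>>> send_rows(targets=[0,-0.5,-25,0,0,0,0,0,-25,0,0,0,0,0,-25,0,0,0,0,0,-18,0,0,0,0,0,0,0,0,0,0,0,0,0,0,0])

```text
time_s: 4.4
tool_pos: [503.7, -282.4, 21.4]
tcp_rot: [1.0, 0.029, -0.0, -0.0]
wrist_force: [-0.3, 0.5, 0.8]
opening: 0.597
```

>>> send_rows(targets=[0,0,0,0,0,0,0,0,0,0,0,0,0,0,0,0,0,0,0,0,0,0,0,0,0,0,0,0,0,0,0,0,0,0,0,0,0,0,0,0,0,0,0,0,0,0,0,0], fingers=0, squeeze=15)

```text
time_s: 5.07
tool_pos: [503.6, -283.4, 21.1]
tcp_rot: [1.0, 0.028, 0.0, 0.0]
wrist_force: [-1.0, -3.1, 2.0]
opening: 0.15
```

>>> send_rows(targets=[-1.1,10,0,0,0,-0.0024,-1.1,20,0,0,0,-0.0024,-1.1,22.5,0,0,0,-0.0024,-1.1,22.5,0,0,0,-0.0024,-1.1,22.5,0,0,0,-0.0024,-1.1,22.5,0,0,0,-0.0024,-1.1,22.5,0,0,0,-0.0024,-1.1,22.5,0,0,0,-0.0024,-1.1,22.5,0,0,0,-0.0024,-1.1,22.5,0,0,0,-0.0024,-1.1,22.5,0,0,0,-0.0024,-1.1,22.5,0,0,0,-0.0024,-1.1,22.5,0,0,0,-0.0024,-1.1,22.5,0,0,0,-0.0024,-1.1,22.5,0,0,0,-0.0024,-1.1,22.5,0,0,0,-0.0024,-1.1,15,0,0,0,-0.0024,-1.1,5,0,0,0,-0.0024,0,0,0,0,0,0])

```text
time_s: 6.65
tool_pos: [483.3, 83.1, 21.0]
tcp_rot: [1.0, 0.007, 0.0, -0.0]
wrist_force: [-3.2, 3.9, 5.5]
opening: 0.148
```

```bash
python3 - <<'E'
from h import *
s=r.observe();print(s["time_s"],s["tool_pos"],s["tcp_rot"],s["wrist_force"],s["ft_torque"])
p=r.camera("wrist");np.savez("w3.npz",**p);save(p,"w3.png")
w=cloud(p).reshape(-1,3);w=w[~np.isnan(w[:,0])]
# tray rim and face in same picture
f=w[(w[:,2]>42)&(w[:,2]<50)&(w[:,0]>490)&(w[:,0]<535)&(abs(w[:,1]-82)<80)]
print("fascia",len(f),cv2.minAreaRect(f[:,:2].astype(np.float32)),cv2.fitLine(f[:,:2].astype(np.float32),cv2.DIST_HUBER,0,.01,.01).ravel())
q=w[(w[:,2]>31)&(w[:,2]<40)&(w[:,0]>530)&(w[:,0]<652)&(abs(w[:,1]-82)<70)]
print("rim",len(q),cv2.minAreaRect(q[:,:2].astype(np.float32)))
for s_ in(1,-1):
    e=[]
    for x in range(535,625,6):
        k=q[abs(q[:,0]-x)<3]
        if len(k)>3:e.append((x,np.percentile(s_*k[:,1],97)*s_))
    e=np.array(e)
    if len(e)>3:print("side",s_,np.polyfit(e[:,0],e[:,1],1),np.round(e[:,1],1))
m=(w[:,2]>54)&(w[:,2]<64)&(w[:,0]>655);t=w[m];e=[]
for y in np.arange(-40,205,5):
    k=t[abs(t[:,1]-y)<3]
    if len(k)>15:e.append((y,np.percentile(k[:,0],1.5)))
e=np.array(e);c=np.polyfit(e[:,0],e[:,1],1);print("front",c,np.std(e[:,1]-np.polyval(c,e[:,0])))
k=t[(abs(t[:,0]-680)<15)];print("face y",k[:,1].min(),k[:,1].max())
E
```

```text
6.65 [483.34888582  83.07103392  21.02033112] [ 9.99972311e-01  7.43687145e-03  6.39458215e-05 -2.56411381e-04] [-3.18488328  3.93936406  5.54585194] [0.80058745 0.5101975  0.0770142 ]
fascia 3438 ((501.1607666015625, 84.90703582763672), (20.34893226623535, 135.5326690673828), 0.45696163177490234) [ 1.2440793e-02 -9.9992263e-01  5.0717142e+02  8.5186707e+01]
rim 2667 ((577.3646240234375, 85.74703979492188), (95.75, 100.82978820800781), 0.7170329689979553)
side 1 [9.43170760e-03 1.30098531e+02] [135.1 135.4 135.2 135.3 135.3 135.4 135.5 135.5 135.6 135.7 135.8 135.8
 135.9 136.  135.7]
side -1 [1.18313918e-02 2.91677013e+01] [35.5 35.5 35.7 35.6 35.8 35.8 36.  35.9 36.1 36.3 36.2 36.4 36.4 36.3
 36.4]Traceback (most recent call last):
  File "<stdin>", line 21, in <module>
IndexError: too many indices for array: array is 1-dimensional, but 2 were indexed
```

View pics/w3.png

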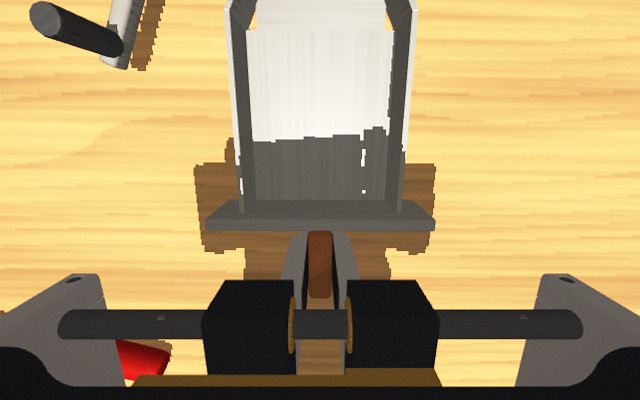

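The tray is held at x = 483 and points along the sander's axis within about 0.003 rad; the latch peg is at (45,20). The camera puts it about 3 mm left of centre, so I correct that and advance to just short of the rails.

>>> send_rows(targets=[0,-1.5,0.5,0,0,0.001,0,-1.5,0,0,0,0.001,3,0,0,0,0,0,6,0.1,0,0,0,0,8,0.1,0,0,0,0,8,0.1,0,0,0,0,8,0.1,0,0,0,0,6,0.1,0,0,0,0,3,0,0,0,0,0,2,0,0,0,0,0,0,0,0,0,0,0])

```text
time_s: 7.62
tool_pos: [527.9, 79.4, 21.1]
tcp_rot: [1.0, 0.008, -0.0, 0.0]
wrist_force: [0.3, 0.3, -3.5]
opening: 0.148
```

```bash
cat > st.py <<'E'
from h import *
s=r.observe();print(round(s["time_s"],2),np.round(s["tool_pos"],1),"yaw",round(2*np.arctan2(s["tcp_rot"][1],s["tcp_rot"][0]),4),"F",np.round(s["wrist_force"],1),"T",np.round(s["ft_torque"],2))
E
python3 st.py
```

```text
7.62 [527.9  79.4  21.1] yaw 0.0156 F [ 0.3  0.3 -3.5] T [-0.02  0.19  0.05]
```

>>> send_rows(targets=[1.5,0,-0.2,0,0,0,1.5,0,0,0,0,0,1,0,0,0,0,0,0,0,0,0,0,0])

```text
time_s: 7.95
tool_pos: [531.8, 79.5, 21.1]
tcp_rot: [1.0, 0.008, 0.0, 0.0]
wrist_force: [0.8, -0.5, -3.0]
opening: 0.143
```

```bash
python3 st.py
```

```text
7.95 [531.8  79.5  21.1] yaw 0.0156 F [ 0.8 -0.5 -3. ] T [ 0.04  0.25 -0.  ]
```

>>> send_rows(targets=[1,0,0,0,0,0,1,0,0,0,0,0,0,0,0,0,0,0])

```text
time_s: 8.2
tool_pos: [533.8, 79.5, 21.1]
tcp_rot: [1.0, 0.008, 0.0, -0.0]
wrist_force: [0.0, -0.7, -4.3]
opening: 0.145
```

```bash
python3 st.py
```

```text
8.2 [533.8  79.5  21.1] yaw 0.0156 F [ 0.  -0.7 -4.3] T [ 0.01  0.2  -0.  ]
```

>>> send_rows(targets=[1,0,0,0,0,0,1,0,0,0,0,0,0,0,0,0,0,0])

```text
time_s: 8.45
tool_pos: [535.8, 79.5, 21.1]
tcp_rot: [1.0, 0.008, 0.0, -0.0]
wrist_force: [-0.3, 0.3, -3.2]
opening: 0.147
```

```bash
python3 st.py
```

```text
8.45 [535.8  79.5  21.1] yaw 0.0156 F [-0.3  0.3 -3.2] T [0.03 0.21 0.  ]
```

>>> send_rows(targets=[1,0,0,0,0,0,1,0,0,0,0,0,0,0,0,0,0,0])

```text
time_s: 8.7
tool_pos: [537.8, 79.5, 21.1]
tcp_rot: [1.0, 0.008, 0.0, -0.0]
wrist_force: [-0.1, 0.3, -3.4]
opening: 0.15
```

```bash
python3 st.py
```

```text
8.7 [537.8  79.5  21.1] yaw 0.0156 F [-0.1  0.3 -3.4] T [-0.01  0.24  0.05]
```

>>> send_rows(targets=[1,0,0,0,0,0,1,0,0,0,0,0,0,0,0,0,0,0])

```text
time_s: 8.95
tool_pos: [539.8, 79.5, 21.1]
tcp_rot: [1.0, 0.008, 0.0, -0.0]
wrist_force: [0.1, -0.5, -3.5]
opening: 0.151
```

```bash
python3 st.py
```

```text
8.95 [539.8  79.5  21.1] yaw 0.0156 F [ 0.1 -0.5 -3.5] T [-0.02  0.2   0.01]
```

>>> send_rows(targets=[1,0,0,0,0,0,1,0,0,0,0,0,0,0,0,0,0,0])

```text
time_s: 9.2
tool_pos: [541.8, 79.4, 21.1]
tcp_rot: [1.0, 0.008, 0.0, -0.0]
wrist_force: [-0.5, 0.9, -3.5]
opening: 0.147
```

```bash
python3 st.py
```

```text
9.2 [541.8  79.4  21.1] yaw 0.0156 F [-0.5  0.9 -3.5] T [ 0.03  0.23 -0.04]
```

>>> send_rows(targets=[0.8,0,0,0,0,0,0.7,0,0,0,0,0,0,0,0,0,0,0])

```text
time_s: 9.45
tool_pos: [543.3, 79.5, 21.1]
tcp_rot: [1.0, 0.008, 0.0, 0.0]
wrist_force: [-0.4, 1.1, -3.3]
opening: 0.15
```

```bash
python3 st.py
```

```text
9.45 [543.3  79.5  21.1] yaw 0.0156 F [-0.4  1.1 -3.3] T [ 0.03  0.23 -0.01]
```

>>> send_rows(targets=[0.8,0,0,0,0,0,0.7,0,0,0,0,0,0,0,0,0,0,0])

```text
time_s: 9.7
tool_pos: [544.8, 79.4, 21.1]
tcp_rot: [1.0, 0.008, 0.0, -0.0]
wrist_force: [-0.2, 0.4, -3.8]
opening: 0.151
```

```bash
python3 st.py
```

```text
9.7 [544.8  79.4  21.1] yaw 0.0156 F [-0.2  0.4 -3.8] T [-0.    0.21  0.  ]
```

>>> send_rows(targets=[0.8,0,0,0,0,0,0.7,0,0,0,0,0,0,0,0,0,0,0])

```text
time_s: 9.95
tool_pos: [546.3, 79.4, 21.1]
tcp_rot: [1.0, 0.008, 0.0, -0.0]
wrist_force: [0.5, -0.6, -3.3]
opening: 0.146
```

```bash
python3 st.py
```

```text
9.95 [546.3  79.4  21.1] yaw 0.0155 F [ 0.5 -0.6 -3.3] T [ 0.07  0.2  -0.01]
```

>>> send_rows(targets=[0.8,0,0,0,0,0,0.7,0,0,0,0,0,0,0,0,0,0,0])

```text
time_s: 10.2
tool_pos: [547.8, 79.5, 21.1]
tcp_rot: [1.0, 0.008, 0.0, -0.0]
wrist_force: [0.8, -0.5, -3.6]
opening: 0.151
```

```bash
python3 st.py
```

```text
10.2 [547.8  79.5  21.1] yaw 0.0156 F [ 0.8 -0.5 -3.6] T [ 0.07  0.16 -0.05]
```

>>> send_rows(targets=[0.8,0,0,0,0,0,0.7,0,0,0,0,0,0,0,0,0,0,0])

```text
time_s: 10.45
tool_pos: [549.3, 79.4, 21.1]
tcp_rot: [1.0, 0.008, 0.0, 0.0]
wrist_force: [-0.1, -0.9, -3.8]
opening: 0.148
```

```bash
python3 st.py
```

```text
10.45 [549.3  79.4  21.1] yaw 0.0156 F [-0.1 -0.9 -3.8] T [0.03 0.17 0.03]
```

>>> send_rows(targets=[0.8,0,0,0,0,0,0.7,0,0,0,0,0,0,0,0,0,0,0])

```text
time_s: 10.7
tool_pos: [550.8, 79.4, 21.1]
tcp_rot: [1.0, 0.008, 0.0, -0.0]
wrist_force: [0.1, -0.1, -3.3]
opening: 0.149
```

```bash
python3 - <<'E'
exec(open("st.py").read())
p=r.camera("wrist");np.savez("w4.npz",**p)
w=cloud(p).reshape(-1,3);w=w[~np.isnan(w[:,0])]
q=w[(w[:,2]>31)&(w[:,2]<40)&(w[:,0]>590)&(w[:,0]<660)&(abs(w[:,1]-82)<70)]
for s_ in(1,-1):
    e=[]
    for x in range(595,655,6):
        k=q[abs(q[:,0]-x)<3]
        if len(k)>3:e.append((x,np.percentile(s_*k[:,1],97)*s_))
    e=np.array(e)
    if len(e)>3:print("side",s_,np.polyfit(e[:,0],e[:,1],1),np.round(e[:,1],1))
f=w[(w[:,2]>46)&(w[:,2]<50)&(w[:,0]>560)&(w[:,0]<600)&(abs(w[:,1]-82)<75)]
print("fascia top x",np.percentile(f[:,0],[2,50,98]))
m=(w[:,2]>54)&(w[:,2]<66)&(w[:,0]>655)&(w[:,0]<720);t=w[m];print("face",len(t),t[:,0].min() if len(t) else 0)
E
```

```text
10.7 [550.8  79.4  21.1] yaw 0.0156 F [ 0.1 -0.1 -3.3] T [0.03 0.21 0.04]
side 1 [1.19625668e-02 1.24428996e+02] [131.6 131.6 131.8 131.8 131.9 131.8 132.  132.1 132.1 132.2]
side -1 [1.44168860e-02 2.33868915e+01] [31.9 32.1 32.1 32.2 32.4 32.4 32.4 32.7 32.7 32.7]
fascia top x [560.28622859 573.37688755 577.80303862]
face 29938 661.6532212650066
```

>>> send_rows(targets=[0.8,0,0,0,0,0,0.7,0,0,0,0,0,0,0,0,0,0,0])

```text
time_s: 11.0
tool_pos: [552.3, 79.4, 21.1]
tcp_rot: [1.0, 0.008, 0.0, 0.0]
wrist_force: [-0.4, -0.3, -3.8]
opening: 0.152
```

```bash
python3 st.py
```

```text
11.0 [552.3  79.4  21.1] yaw 0.0156 F [-0.4 -0.3 -3.8] T [ 0.02  0.18 -0.01]
```

>>> send_rows(targets=[0.8,0,0,0,0,0,0.7,0,0,0,0,0,0,0,0,0,0,0])

```text
time_s: 11.25
tool_pos: [553.8, 79.5, 21.1]
tcp_rot: [1.0, 0.008, 0.0, -0.0]
wrist_force: [0.0, -0.5, -2.7]
opening: 0.143
```

```bash
python3 st.py
```

```text
11.25 [553.8  79.5  21.1] yaw 0.0156 F [ 0.  -0.5 -2.7] T [ 0.02  0.18 -0.03]
```

>>> send_rows(targets=[1,0,0,0,0,0,1,0,0,0,0,0,0,0,0,0,0,0])

```text
time_s: 11.5
tool_pos: [555.9, 79.4, 21.1]
tcp_rot: [1.0, 0.008, 0.0, -0.0]
wrist_force: [0.9, 0.2, -3.9]
opening: 0.148
```

```bash
python3 st.py
```

```text
11.5 [555.9  79.4  21.1] yaw 0.0156 F [ 0.9  0.2 -3.9] T [ 0.11  0.16 -0.04]
```

>>> send_rows(targets=[1,0,0,0,0,0,1,0,0,0,0,0,0,0,0,0,0,0])

```text
time_s: 11.75
tool_pos: [557.8, 79.4, 21.1]
tcp_rot: [1.0, 0.008, 0.0, -0.0]
wrist_force: [0.2, -0.1, -3.1]
opening: 0.15
```

```bash
python3 st.py
```

```text
11.75 [557.8  79.4  21.1] yaw 0.0155 F [ 0.2 -0.1 -3.1] T [0.   0.18 0.01]
```

>>> send_rows(targets=[1,0,0,0,0,0,1,0,0,0,0,0,0,0,0,0,0,0])

```text
time_s: 12.0
tool_pos: [559.8, 79.5, 21.1]
tcp_rot: [1.0, 0.008, 0.0, -0.0]
wrist_force: [1.9, -0.2, -3.6]
opening: 0.15
```

```bash
python3 st.py
```

```text
12.0 [559.8  79.5  21.1] yaw 0.0156 F [ 1.9 -0.2 -3.6] T [0.01 0.24 0.02]
```

>>> send_rows(targets=[1,0,0,0,0,0,1,0.1,0,0,0,0,1,0,0,0,0,0,0,0,0,0,0,0])

```text
time_s: 12.33
tool_pos: [562.8, 79.5, 21.1]
tcp_rot: [1.0, 0.008, 0.0, 0.0]
wrist_force: [-1.0, 0.5, -3.1]
opening: 0.147
```

```bash
python3 st.py
```

```text
12.33 [562.8  79.5  21.1] yaw 0.0156 F [-1.   0.5 -3.1] T [0.06 0.19 0.02]
```

>>> send_rows(targets=[1,0,0,0,0,0,1.5,0.1,0,0,0,0,1.5,0,0,0,0,0,1,0,0,0,0,0,0,0,0,0,0,0])

```text
time_s: 12.75
tool_pos: [567.9, 79.6, 21.1]
tcp_rot: [1.0, 0.008, 0.0, -0.0]
wrist_force: [0.2, -0.6, -4.7]
opening: 0.152
```

```bash
python3 st.py
```

```text
12.75 [567.9  79.6  21.1] yaw 0.0156 F [ 0.2 -0.6 -4.7] T [0.06 0.16 0.04]
```

>>> send_rows(targets=[1.5,0,0,0,0,0,1.5,0.1,0,0,0,0,1.5,0,0,0,0,0,1.5,0,0,0,0,0,1,0,0,0,0,0,0,0,0,0,0,0])

```text
time_s: 13.25
tool_pos: [574.9, 79.7, 21.1]
tcp_rot: [1.0, 0.008, 0.0, -0.0]
wrist_force: [-0.1, 0.2, -3.1]
opening: 0.149
```

```bash
python3 st.py
```

```text
13.25 [574.9  79.7  21.1] yaw 0.0156 F [-0.1  0.2 -3.1] T [ 0.05  0.19 -0.02]
```

>>> send_rows(targets=[1.5,0,0,0,0,0,2,0.1,0,0,0,0,2,0,0,0,0,0,2,0,0,0,0,0,1.5,0,0,0,0,0,0,0,0,0,0,0])

```text
time_s: 13.75
tool_pos: [583.9, 79.8, 21.1]
tcp_rot: [1.0, 0.008, 0.0, -0.0]
wrist_force: [0.9, 0.3, -2.6]
opening: 0.147
```

```bash
python3 st.py
```

```text
13.75 [583.9  79.8  21.1] yaw 0.0156 F [ 0.9  0.3 -2.6] T [ 0.    0.15 -0.03]
```

>>> send_rows(targets=[1.5,0,0,0,0,0,2,0.1,0,0,0,0,2,0,0,0,0,0,2,0,0,0,0,0,1.5,0,0,0,0,0,0,0,0,0,0,0])

```text
time_s: 14.25
tool_pos: [592.9, 79.9, 21.1]
tcp_rot: [1.0, 0.008, 0.0, -0.0]
wrist_force: [0.4, -0.4, -3.4]
opening: 0.145
```

```bash
python3 st.py
```

```text
14.25 [592.9  79.9  21.1] yaw 0.0156 F [ 0.4 -0.4 -3.4] T [0.04 0.2  0.04]
```

>>> send_rows(targets=[1.5,0,0,0,0,0,2,0.1,0,0,0,0,2,0,0,0,0,0,2,0,0,0,0,0,2,0,0,0,0,0,1.5,0,0,0,0,0,0,0,0,0,0,0])

```text
time_s: 14.83
tool_pos: [603.9, 80.0, 21.0]
tcp_rot: [1.0, 0.008, 0.0, 0.0]
wrist_force: [0.7, -0.6, -3.6]
opening: 0.147
```

```bash
python3 st.py
```

```text
14.83 [603.9  80.   21. ] yaw 0.0156 F [ 0.7 -0.6 -3.6] T [0.07 0.17 0.03]
```

>>> send_rows(targets=[1.5,0,0,0,0,0,2,0.1,0,0,0,0,2,0,0,0,0,0,2,0,0,0,0,0,2,0,0,0,0,0,1.5,0,0,0,0,0,0,0,0,0,0,0])

```text
time_s: 15.42
tool_pos: [614.9, 80.1, 21.1]
tcp_rot: [1.0, 0.008, 0.0, -0.0]
wrist_force: [-0.1, -0.4, -3.2]
opening: 0.145
```

```bash
python3 st.py
```

```text
15.42 [614.9  80.1  21.1] yaw 0.0156 F [-0.1 -0.4 -3.2] T [ 0.09  0.1  -0.01]
```

>>> send_rows(targets=[1.5,0,-0.2,0,0,0,1.5,0.1,-0.2,0,0,0,1.5,0,0,0,0,0,1.5,0,0,0,0,0,1.5,0,0,0,0,0,0,0,0,0,0,0,0,0,0,0,0,0], squeeze=8)

```text
time_s: 16.0
tool_pos: [622.5, 80.3, 21.0]
tcp_rot: [1.0, 0.008, 0.0, -0.0]
wrist_force: [-1.9, 0.7, 4.2]
opening: 0.151
```

```bash
python3 - <<'E'
exec(open("st.py").read())
p=r.camera("wrist");np.savez("w5.npz",**p);save(p,"w5.png",(120,0,520,260),1.6)
w=cloud(p).reshape(-1,3);w=w[~np.isnan(w[:,0])]
f=w[(w[:,2]>43)&(w[:,2]<50)&(w[:,0]>635)&(w[:,0]<668)&(abs(w[:,1]-82)<72)]
print("fascia top x",len(f),np.percentile(f[:,0],[2,50,90,98]),cv2.fitLine(f[:,:2].astype(np.float32),cv2.DIST_HUBER,0,.01,.01).ravel(), f[:,1].min(),f[:,1].max())
t=w[(w[:,2]>58)&(w[:,2]<66)&(w[:,0]>650)&(w[:,0]<720)];e=[]
for y in np.arange(-40,205,5):
    k=t[abs(t[:,1]-y)<3]
    if len(k)>15:e.append((y,np.percentile(k[:,0],1.5)))
e=np.array(e);print("face",len(e),np.polyfit(e[:,0],e[:,1],1) if len(e) else 0,t[:,1].min(),t[:,1].max())
E
```

```text
16.0 [622.5  80.3  21. ] yaw 0.0156 F [-1.9  0.7  4.2] T [0.07 0.52 0.04]
fascia top x 3060 [641.97931251 646.40042589 649.50494371 650.28970441] [ 1.3932091e-02 -9.9990296e-01  6.4640869e+02  8.2257652e+01] 14.586963945368241 149.83492747165556
face 49 [-1.33870454e-02  6.66660252e+02] -46.485544965476386 214.10623024658787
```

View pics/w5.png

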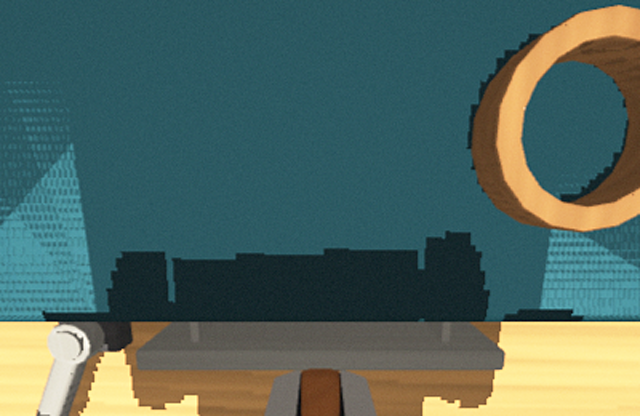

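The fascia (rows 345–365 in the crop) is parallel to the face. The gap left is about 15 mm, the tray sits about 1.4 mm right of centre, and the latch is open at left.

>>> send_rows(targets=[1.5,0,0.2,0,0,0,1.5,0.1,0,0,0,0,1.5,0,0,0,0,0,1.5,0,0,0,0,0,1.5,0,0,0,0,0,1.5,0,0,0,0,0,1,0,0,0,0,0,1,0,0,0,0,0,0,0,0,0,0,0])

```text
time_s: 16.8
tool_pos: [633.2, 80.4, 21.0]
tcp_rot: [1.0, 0.008, -0.0, -0.0]
wrist_force: [-4.0, -0.4, 4.4]
opening: 0.148
```

```bash
python3 st.py
```

```text
16.8 [633.2  80.4  21. ] yaw 0.0157 F [-4.  -0.4  4.4] T [0.03 0.76 0.01]
```

>>> send_rows(targets=[0,0,0.3,0,0,0,0.5,0,0,0,0,0,0,0,0,0,0,0])

```text
time_s: 17.05
tool_pos: [633.6, 80.3, 21.0]
tcp_rot: [1.0, 0.008, -0.0, -0.0]
wrist_force: [-3.4, 0.2, 1.3]
opening: 0.148
```

```bash
python3 st.py
```

```text
17.05 [633.6  80.3  21. ] yaw 0.0155 F [-3.4  0.2  1.3] T [0.11 0.43 0.  ]
```

>>> send_rows(targets=[0.4,0,0.1,0,0,0,0.4,0,0,0,0,0,0,0,0,0,0,0])

```text
time_s: 17.3
tool_pos: [634.5, 80.3, 21.1]
tcp_rot: [1.0, 0.008, -0.0, 0.0]
wrist_force: [-0.1, 0.7, -1.5]
opening: 0.15
```

```bash
python3 st.py
```

```text
17.3 [634.5  80.3  21.1] yaw 0.0156 F [-0.1  0.7 -1.5] T [0.04 0.1  0.02]
```

>>> send_rows(targets=[0.4,0,0,0,0,0,0.4,0,0,0,0,0,0,0,0,0,0,0])

```text
time_s: 17.55
tool_pos: [635.3, 80.3, 21.1]
tcp_rot: [1.0, 0.008, -0.0, 0.0]
wrist_force: [0.5, 0.2, -3.4]
opening: 0.151
```

```bash
python3 st.py
```

```text
17.55 [635.3  80.3  21.1] yaw 0.0156 F [ 0.5  0.2 -3.4] T [0.03 0.05 0.05]
```

>>> send_rows(targets=[0.4,0,0,0,0,0,0.4,0,0,0,0,0,0,0,0,0,0,0])

```text
time_s: 17.8
tool_pos: [636.1, 80.3, 21.2]
tcp_rot: [1.0, 0.008, -0.0, 0.0]
wrist_force: [-0.5, 0.0, -2.7]
opening: 0.149
```

```bash
python3 st.py
```

```text
17.8 [636.1  80.3  21.2] yaw 0.0156 F [-0.5  0.  -2.7] T [ 0.05  0.12 -0.06]
```

>>> send_rows(targets=[0.4,0,0,0,0,0,0.4,0,0,0,0,0,0,0,0,0,0,0])

```text
time_s: 18.05
tool_pos: [636.9, 80.4, 21.2]
tcp_rot: [1.0, 0.008, -0.0, -0.0]
wrist_force: [0.4, 0.8, -2.9]
opening: 0.146
```

```bash
python3 st.py
```

```text
18.05 [636.9  80.4  21.2] yaw 0.0156 F [ 0.4  0.8 -2.9] T [0.03 0.12 0.01]
```

>>> send_rows(targets=[0.4,0,0,0,0,0,0.4,0,0,0,0,0,0,0,0,0,0,0])

```text
time_s: 18.3
tool_pos: [637.4, 80.5, 21.2]
tcp_rot: [1.0, 0.008, -0.0, -0.0]
wrist_force: [-4.4, 1.0, -1.3]
opening: 0.15
```

```bash
python3 st.py
```

```text
18.3 [637.4  80.5  21.2] yaw 0.0156 F [-4.4  1.  -1.3] T [ 0.32  0.87 -0.16]
```

Contact with the face at 637.4, about 4 N. One tiny nudge to seat it, then I check and release.

>>> send_rows(targets=[0.2,0,-0.2,0,0,0,0,0,0,0,0,0,0,0,0,0,0,0])

```text
time_s: 18.55
tool_pos: [637.6, 80.6, 21.2]
tcp_rot: [1.0, 0.008, -0.0, -0.0]
wrist_force: [-5.2, 1.4, 0.2]
opening: 0.154
```

```bash
python3 - <<'E'
exec(open("st.py").read())
p=r.camera("wrist");np.savez("w6.npz",**p);save(p,"w6.png",(120,0,520,260),1.6)
w=cloud(p).reshape(-1,3);w=w[~np.isnan(w[:,0])]
f=w[(w[:,2]>43)&(w[:,2]<50)&(w[:,0]>650)&(w[:,0]<680)&(abs(w[:,1]-82)<72)]
print("fascia top x",len(f),np.percentile(f[:,0],[2,50,90,98]),cv2.fitLine(f[:,:2].astype(np.float32),cv2.DIST_HUBER,0,.01,.01).ravel(), f[:,1].min(),f[:,1].max())
t=w[(w[:,2]>58)&(w[:,2]<66)&(w[:,0]>650)&(w[:,0]<720)];e=[]
for y in np.arange(-40,205,5):
    k=t[abs(t[:,1]-y)<3]
    if len(k)>15:e.append((y,np.percentile(k[:,0],1.5)))
e=np.array(e);print("face",len(e),np.polyfit(e[:,0],e[:,1],1) if len(e) else 0,t[:,1].min(),t[:,1].max())
E
```

```text
18.55 [637.6  80.6  21.2] yaw 0.0156 F [-5.2  1.4  0.2] T [ 0.37  0.92 -0.14]
fascia top x 811 [656.89923019 658.26205985 659.48473888 659.97755452] [ 8.6664828e-03 -9.9996245e-01  6.5854932e+02  4.9884720e+01] 14.718947728661249 149.57296821189337
face 49 [-1.26719144e-02  6.66830397e+02] -46.73239727775356 213.95493315290543
```

View pics/w6.png

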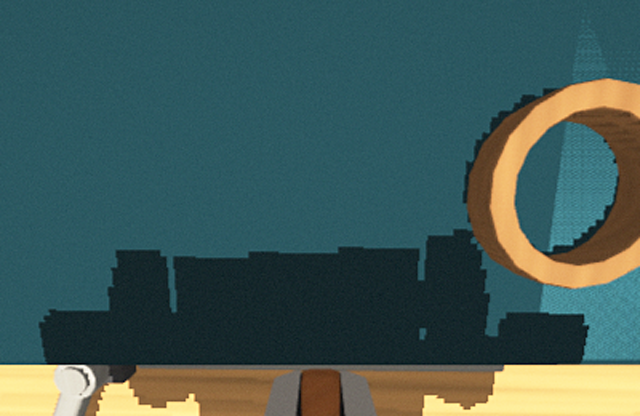

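Flush: the fascia's front face measures about 658 against the sander face at 665.8, which matches the 8 mm plate, and the two are parallel within about 0.004 rad. Release and rise, and work out the latch arc.

>>> send_rows(targets=[0,0,0,0,0,0,0,0,0,0,0,0,0,0,0,0,0,0,0,0,0,0,0,0,0,0,10,0,0,0,0,0,20,0,0,0,0,0,30,0,0,0,0,0,30,0,0,0,0,0,0,0,0,0], fingers=0.4)

```text
time_s: 19.35
tool_pos: [640.4, 80.5, 118.5]
tcp_rot: [1.0, 0.008, 0.005, -0.0]
wrist_force: [0.4, -0.0, 1.6]
opening: 0.401
```

```bash
python3 - <<'E'
from h import *
exec(open("st.py").read())
piv=np.array([648.5,182.]);y=0.0137;R=np.array([[np.cos(y),-np.sin(y)],[np.sin(y),np.cos(y)]])
L=None
for th in [-.75]+list(np.arange(-.45,1.6,.2)):
    c,s_=np.cos(th),np.sin(th)
    C=piv+R@(45*np.array([-c,-s_])-7*np.array([s_,-c])-np.array([8*np.clip(1.6*s_,-.5,1),-12.5*min(1,1.6*c)]))
    print(round(th,2),np.round(C,1),None if L is None else np.round(C-L,1));L=C
p=r.camera("wrist");w=cloud(p).reshape(-1,3);w=w[~np.isnan(w[:,0])]
k=(w[:,2]>60)&(w[:,2]<72)&(w[:,0]<630)&(w[:,0]>560)&(abs(w[:,1]-195)<40)
if k.any():print("peg",w[k].mean(0),w[k].min(0),w[k].max(0))
f=w[(w[:,2]>44)&(w[:,2]<50)&(w[:,0]>645)&(w[:,0]<680)&(abs(w[:,1]-82)<72)];print("fascia",len(f),np.percentile(f[:,0],[2,50,98]))
E
```

```text
19.35 [640.4  80.5 118.5] yaw 0.0156 F [ 0.4 -0.   1.6] T [ 0.04 -0.02 -0.03]
-0.75 [623.7 230. ] None
-0.45 [614.5 219.9] [ -9.2 -10. ]
-0.25 [609.4 211.9] [-5.1 -8. ]
-0.05 [604.3 203.1] [-5.1 -8.7]
0.15 [600.9 194. ] [-3.4 -9.1]
0.35 [599.4 185. ] [-1.5 -9.1]
0.55 [599.9 176.3] [ 0.5 -8.7]
0.75 [603.  168.3] [ 3.1 -8. ]
0.95 [608.9 160.6] [ 5.9 -7.8]
1.15 [616.1 151.5] [ 7.2 -9. ]
1.35 [624.3 143.7] [ 8.2 -7.8]
1.55 [633.2 137.4] [ 8.8 -6.3]
peg [606.02928199 200.38930505  65.48738028] [598.17830522 194.17999409  60.0405457 ] [612.22541739 208.31988178  68.32588242]
fascia 647 [657.21827986 659.38269219 661.93180348]
```

>>> send_rows(targets=[-4.4,31,0,0,0,0,-4.4,31,0,0,0,0,-4.4,31,0,0,0,0,-4.4,31,0,0,0,0,-4.4,31,0,0,0,0,0,0,0,0,0,0,0,0,-25,0,0,0,0,0,-30,0,0,0,0,0,-25,0,0,0,0,0,0,0,0,0,0,0,0,0,0,0], fingers=0)

```text
time_s: 20.32
tool_pos: [615.3, 234.7, 30.2]
tcp_rot: [1.0, 0.008, -0.001, 0.0]
wrist_force: [1.0, -0.1, 0.9]
opening: 0.007
```

```bash
python3 st.py
```

```text
20.32 [615.3 234.7  30.2] yaw 0.0153 F [ 1.  -0.1  0.9] T [ 0.04 -0.03 -0.02]
```

>>> send_rows(targets=[0,0,8,0,0,0,-2,-8,0,0,0,0,-2,-8,0,0,0,0,-2,-7,0,0,0,0,-2.5,-4.4,0,0,0,0,-2.5,-4.4,0,0,0,0,-1.7,-4.5,0,0,0,0,-1.7,-4.5,0,0,0,0,-0.8,-4.5,0,0,0,0,-0.7,-4.5,0,0,0,0,0.3,-4.4,0,0,0,0,0.2,-4.4,0,0,0,0,0,0,0,0,0,0])

```text
time_s: 21.4
tool_pos: [600.6, 175.9, 39.0]
tcp_rot: [1.0, 0.008, -0.0, 0.0]
wrist_force: [-0.2, 0.4, -0.9]
opening: 0.002
```

```bash
python3 - <<'E'
exec(open("st.py").read())
p=r.camera("wrist");save(p,"w7.png");w=cloud(p).reshape(-1,3);w=w[~np.isnan(w[:,0])]
k=(w[:,2]>60)&(w[:,2]<70)&(w[:,0]<650)&(w[:,0]>585)&(abs(w[:,1]-165)<50);print("z60-70",k.sum(),w[k].mean(0),w[k].min(0),w[k].max(0))
E
```

```text
21.4 [600.6 175.9  39. ] yaw 0.0151 F [-0.2  0.4 -0.9] T [ 0.    0.02 -0.01]
z60-70 733 [609.65228694 166.11914845  65.44354822] [600.72407683 151.70547386  60.0136155 ] [615.04015461 189.93474751  69.96175742]
```

View pics/w7.png

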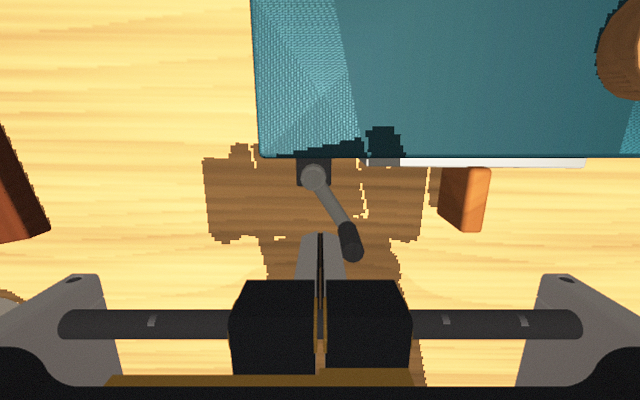

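The picture shows the bar swung to about 0.5 rad, with the peg at (350,240) just ahead and to the right of the closed fingers. The tray's white fascia edge is flush at (480,162). Continuing the arc.

>>> send_rows(targets=[1.5,-4,0,0,0,0,1.6,-4,0,0,0,0,2.9,-3.9,0,0,0,0,3,-3.9,0,0,0,0,3.6,-4.5,0,0,0,0,3.6,-4.5,0,0,0,0,4,-3.9,0,0,0,0,4,-3.9,0,0,0,0,0,0,0,0,0,0])

```text
time_s: 22.2
tool_pos: [625.2, 143.1, 38.9]
tcp_rot: [1.0, 0.007, -0.0, 0.0]
wrist_force: [0.5, 0.1, -0.0]
opening: 0.004
```

```bash
python3 - <<'E'
exec(open("st.py").read())
p=r.camera("wrist");save(p,"w8.png");w=cloud(p).reshape(-1,3);w=w[~np.isnan(w[:,0])]
k=(w[:,2]>62)&(w[:,2]<70)&(w[:,0]<660)&(w[:,0]>625)&(abs(w[:,1]-140)<22);print("peg?",k.sum(),w[k].mean(0) if k.any() else 0)
E
```

```text
22.2 [625.2 143.1  38.9] yaw 0.0149 F [ 0.5  0.1 -0. ] T [ 0.01 -0.   -0.02]
peg? 649 [640.41129872 140.5802141   66.13489722]
```

View pics/w8.png

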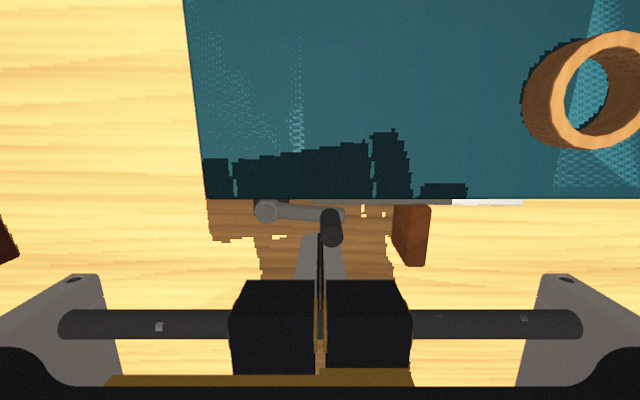

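The bar is at about 1.38 rad, with the peg at (332,225) right in front of the fingers. About 8 mm remains to the stop.

>>> send_rows(targets=[1.5,-1,0,0,0,0,1.5,-1,0,0,0,0,1.5,-1,0,0,0,0,1,0,0,0,0,0,0,0,0,0,0,0])

```text
time_s: 22.67
tool_pos: [629.5, 141.1, 39.0]
tcp_rot: [1.0, 0.008, -0.001, 0.0]
wrist_force: [-7.0, 0.0, 3.1]
opening: 0.0
```

```bash
python3 st.py
```

```text
22.67 [629.5 141.1  39. ] yaw 0.0157 F [-7.   0.   3.1] T [-0.02  1.31 -0.07]
```

About 7 N, so either the stop or something else. I back off and measure the bar's angle.

>>> send_rows(targets=[-5,0,0,0,0,0,-20,0,0,0,0,0,-10,0,20,0,0,0,0,0,40,0,0,0,0,0,30,0,0,0,0,0,0,0,0,0,0,0,0,0,0,0])

```text
time_s: 23.25
tool_pos: [595.9, 141.2, 130.8]
tcp_rot: [1.0, 0.008, 0.002, -0.0]
wrist_force: [1.0, -0.5, -0.6]
opening: 0.006
```

```bash
python3 - <<'E'
exec(open("st.py").read())
p=r.camera("wrist");save(p,"w9.png",(170,60,570,330),2);np.savez("w9.npz",**p);w=cloud(p).reshape(-1,3);w=w[~np.isnan(w[:,0])]
k=(w[:,2]>63)&(w[:,2]<71)&(w[:,0]<661)&(w[:,0]>620)&(abs(w[:,1]-140)<22);print("peg",k.sum(),w[k].mean(0),w[k].min(0),w[k].max(0))
b=w[(w[:,2]>27)&(w[:,2]<34)&(w[:,0]<660)&(w[:,0]>625)&(w[:,1]>149)&(w[:,1]<172)];print("bar",len(b),b.mean(0),cv2.fitLine(b[:,:2].astype(np.float32),cv2.DIST_HUBER,0,.01,.01).ravel())
h=w[(w[:,2]>32)&(w[:,2]<40)&(w[:,0]<665)&(w[:,0]>630)&(abs(w[:,1]-184)<14)];print("pivothead",len(h),(h.min(0)+h.max(0))/2 if len(h) else 0)
f=w[(w[:,2]>44)&(w[:,2]<50)&(w[:,0]>645)&(w[:,0]<680)&(w[:,1]<100)&(w[:,1]>15)];print("fascia",len(f),np.percentile(f[:,0],[2,50,98]))
E
```

```text
23.25 [595.9 141.2 130.8] yaw 0.0157 F [ 1.  -0.5 -0.6] T [ 0.02 -0.    0.01]
peg 196 [646.49202139 138.24104472  66.11106393] [639.41827513 131.96353683  63.31043204] [653.34709568 145.11127971  68.00499239]
bar 215 [646.25664355 160.32635834  28.31684109] [ 3.8135890e-02 -9.9927258e-01  6.4620062e+02  1.6034705e+02]
pivothead 86 [645.55993541 183.28476732  33.22009251]
fascia 656 [653.42687434 660.41020621 664.2408239 ]
```

View pics/w9.png

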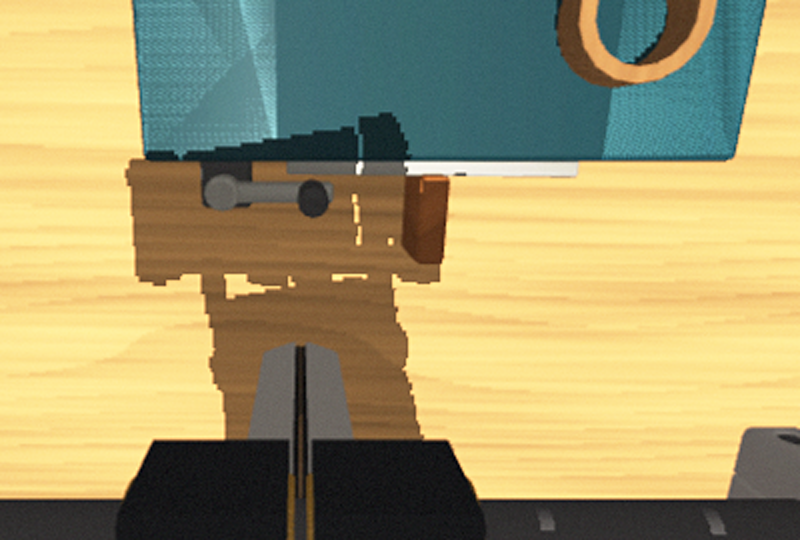

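The bar lies parallel to the face: peg at (646.5, 138), pivot at (645.6, 183), so about 1.57 rad, at its stop. The fascia is flush and the gripper is clear of everything. Handing in.

```bash
python3 -c "
from workcell import r
print(r.job_done(), r.observe()['time_s'])"
```

```text
the job is handed in; nothing more can be done
the job is handed in; nothing more can be done
```

The larger tray is in the bay with its fascia flush against the sander, and the latch bar is swung across to its stop. I handed the job in at about 23 s of the 72 s allowed.

**What I did:** I picked the near tray, whose fascia measured 135 mm, and gripped its handle. I slid it over to the sander and fed it in with small, force-checked steps. The rails gave no clear sideways force, so the tray went in nearly centred. It met the face at about 4–5 N at the wrist. I released it, then pushed the peg round its arc with closed fingers until it met about 7 N at the stop.

**Last checks:**
- **Latch:** the peg and pivot positions give about 1.57 rad.
- **Tray:** the fascia's front measured about 658 mm against the face at 665.8 mm, which fits the 8 mm plate. It was parallel to within about 0.004 rad. The side offset was about 1.4 mm, measured 15 mm before home.
- **Gripper:** clear of everything.

**Disagreements and gaps:**
- The wrist camera read about 1.6 mm off the tool sideways, and up to 4 mm along x. The force contact settled the depth instead.
- The wrist force showed the tray partly lifted, or pressed down by up to 5.5 N, on the way. That was against the bench, not the machine.
- I did not re-measure the bystander items. None of my moves were planned near them.

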